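Lock the sensor carriage against its datum stop through the guard slot

TASK

The sensor carriage of the linear axis is loose. Reach down through the slot in the guard without leaning on the guard, slide the carriage gently up against the pin of the steel datum stop (not the rubber buffer at the other end), then, with it still seated there, turn the sunken wing knob clockwise until you feel the clamp bite and it is firmly finger-tight, but not over-tightened. Let go, take the hand out, and leave the other things on the bench where they lie.

Things in the scene. Friction and masses are not known exactly. Their poses are not given: they have to be found in the camera images.
- rail: Aluminium extrusion 40 x 40 mm, 560 mm long, bolted to the bench. Origin at the middle of its underside, on the bench; its y axis runs along the rail, z is up. The carriage slides along y.
- guard: Grey sheet guard, 220 mm wide, 540 mm long, on four corner posts over the rail, with aprons folded 30 mm down along both long sides; origin and axes the same as the rail's. Sheet 4 mm thick, top 116 mm above the bench. One slot through it, 80 mm wide (x) and 350 mm long (y), centred over the rail. Leaning on it with more than 20 N is too much.
- carriage_mid (a point): Centre of the carriage plate: 100 mm across the rail, 90 mm along it, 8 mm thick, underside 48 mm above the bench, end faces 45 mm from this point. Rolls with about 1.5 N of friction until clamped. A steel arm on its +x side carries an upright sensor, 28 mm thick, 140 mm from the rail's axis, outside the guard, up to 117 mm above the bench.
- carriage (a joint): Position of the carriage along the rail's y axis, m; 0 at the rail's middle.
- knob_grip (a point): Where to pinch the wing knob: on its vertical axis (through the carriage's centre), 94 mm above the bench. A round steel flange, 44 mm across, top 70 mm above the bench, bears a black upright bar, 44 mm long along this point's x, 14 mm thick along y, top 100 mm above the bench: 16 mm below the guard's top face.
- knob (a joint): Knob angle, rad, 0 to 2.2; grows clockwise seen from above (tightening). Turns freely (about 0.03 N m) until the foot under it meets the rail, at an angle that differs each time, anywhere from 0.45 to 1.4 rad. From there the foot's force climbs by about 120 N per rad and the turning torque by about 0.6 N m per rad. It holds itself where it is left.
- foot: Round brass clamping foot, 20 mm across, under the carriage, hidden from view; the knob drives it down onto the rail, 3 mm per rad. Finger-tight is 25 to 55 N on the rail: about 0.2 N m (0.15 to 0.25) above the free turning torque, some 0.3 rad past the bite. It eases by a tenth when the knob is let go. With less the carriage may creep, with more the rail is dented.
- stop: Steel datum stop, at either end of the rail: a bright block 30 mm long (y), 44 mm wide, top 70 mm above the bench, with a slim pin, 10 mm thick, standing out 10 mm from both end faces, 52 mm above the bench. Origin on the rail's axis at bench height. When the plate touches the pin, carriage_mid is 70 mm from it along the rail. Over 30 N puts it out of adjustment.
- buffer: End buffer at the other end of the rail: a dark plate 12 mm thick with a fat rubber cylinder, 26 mm thick, standing out 23 mm on both sides. Origin as for the stop.
- tape: Bystander: roll of tape, 90 mm across, 24 mm high, lying flat; origin under its centre.
- motor: Bystander: small round motor, 57 mm across, 54 mm high with its shaft; origin under its centre.
- mouse: Bystander: computer mouse, 100 x 58 x 34 mm; origin under its centre.
- driver: Bystander: screwdriver lying flat, 200 mm long.

How it is judged (in metres and radians):
On the way, in this order (a step that is already met when the one before it is completed fails the run):
1. the still unclamped carriage is seated against the datum stop's pin (contact force between carriage and stop above 1 N and contact force between foot and rail below 5 N), for 0.15 s.
2. the clamp is tightened on the rail with the carriage within 1 mm of the pin (contact force between foot and rail above 25 N and horizontal distance between carriage_mid and stop below 0.071 m), for 0.2 s.
At the end, for the whole second after the job is handed in: The carriage stands still within 1 mm of the datum stop's pin and the clamping foot presses on the rail with 25 to 55 N (all of step 2 and contact force between foot and rail below 55 N and velocity of joint carriage between -0.002 and 0.002 m/s); the robot touches nothing.
It fails at once if the clamp is over-tightened: more than 55 N on the rail (contact force between foot and rail above 55 N).
It fails at once if the carriage is pressed on the datum stop with more than 30 N (contact force between carriage and stop above 30 N).
It fails at once if the robot presses on the guard with more than 20 N (contact force between any of the arm, the fingers and guard above 20 N).
It fails at once if the tape, motor, mouse or screwdriver is shifted by more than 15 mm (distance of any of tape, motor, mouse, driver from where it was at the start of the episode above 0.015 m).
It also fails if it takes over 50 s, if anything falls off the work surface, if the arm or the gripper's body presses on something with over 40 N, if the wrist force passes 120 N, or if a joint passes its speed limit or range.

ROBOT

A 7-joint arm with a two-finger parallel gripper is mounted at the origin on the work surface. World frame = base frame: x ahead of the robot, y to its left, z up, the work surface at z = 0. Lengths are in m, angles in degrees, forces in N, time in s.
With the tool pointing down it reaches from about 0.35 to 0.775 m from the base axis. Payload 3.1 kg.
Tool frame: the origin (TCP) lies on the centre line of the jaws, within the pads' length; the fingertips stand 17 mm ahead of it and the grasp point (between the pads) lies 2 mm behind it (robot.tip_reach is the distance from the TCP to the fingertips, in m); z points along the fingers, y is the line along which they close (so a half turn about z gives the same grasp; the last joint's range is limited). The gripper opens to 85 mm and grips with 20 to 120 N. Pads are 22 mm wide; open, the fingers measure 114 mm over their backs; the gripper's body (76 mm by 85 mm) begins 54 mm behind the grasp point. The pads swing forward as they close: fully open they stand 13 mm farther back than shut.
Start: joints at [-66.217, 17.813, 0.802, 86.603, -0.252, 75.585, -1.558], TCP at [0.243, 0.494, 0.248] pointing down, gripper open.
Joint ranges: [-154.91, 154.91], [-16.99, 109.72], [-72.82, 74.43], [7.12, 147.25], [-82.49, 262.49], [11.32, 116.49], [-174.64, 174.64]. Speed limits (degrees/s): [159.86, 159.86, 180, 180, 180, 180, 180].

INTERFACE

Orientations are given as [roll, pitch, yaw] about the fixed x, y, z axes, in that order (R = Rz(yaw) Ry(pitch) Rx(roll)).
In Python, from station import robot, fingers, vision, workorder, recognise gives the robot as it stands. Calls block until the motion is done:
- robot.move_to(position, orientation): joint-space move of the TCP to a pose.
- robot.line_to(position, orientation=None, velocity=0.15, f_stop=None): straight line of the TCP; orientation=None keeps the orientation; velocity is the mean speed in m/s. With f_stop (N) it stops when the force on the tool has changed by that much, and returns True; else False.
- robot.move_j(angles): joint-space move.
- fingers.gripper_to(opening, force=None): opening from 0.0 (shut) to 1.0 (fully open); force is the grip in N (None keeps the last); returns when the fingers have stopped.
- robot.pause(seconds).
- robot.inverse_kinematics(position, orientation): joint angles nearest the present ones, or None.
- vision.grab_frame(name): name is "side" or "top"; returns the picture (384x512x3 uint8, red, green, blue); there is no depth.
- vision.calibration(name): a dict with "mtx" (3x3 intrinsics, pixels), "extrinsics" (4x4, takes a point from world to camera coordinates). Camera axes: x right, y up, looking along -z (the intrinsics and any distortion apply to the point x, -y, -z); pixel columns grow to the right and rows downward; lengths in m; the calibration is good to about 2 mm. A picture is of the moment at which its call begins. calibration takes no time and is no camera call.
A pose or a line that the arm cannot do raises robot.PlanningError and nothing moves.
- workorder.close_job(): hands the job in; it is judged then, once.
Trained networks look in the newest picture that a camera, given by its name, has taken for a name from the list of things; names that differ only in an ending like _2 or _b are one class to them, and where a whole thing is asked for, a point or a joint stands for the part that bears it (a point fixed in the world has none). Each returns a list of dicts, best first, with "p" (0 to 1); they miss things now and then, are a little off and sometimes report something else, mostly with a low value. They report only what shows in the picture. A call takes as long as a camera call.
- recognise(label, camera): "rect" ([centre column, centre row, width, height] in pixels, round what is visible of it).
Readings, each from a call of its own:
- robot.current_time_s(): time.
- robot.current_joint_positions(): joint angles.
- robot.current_dq(): joint speeds.
- robot.current_joint_torque(): joint torques, N m.
- robot.current_tool_pos(): TCP position.
- robot.current_eef_rot(): TCP orientation.
- robot.current_contact_force(): force on the tool from outside, world axes, zero at the start.
- robot.current_torque(): the same for the moment, N m.
- robot.current_finger_gap(): opening from 0.0 (shut) to 1.0 (fully open).
- robot.current_gripper_force(): force on a finger pad.
Only numpy, scipy, OpenCV 4.12 (cv2) and the standard library are available. Lean on these libraries where they do the work, as an engineer would, in place of code of your own. Each camera call takes 0.05 s, during which the arm holds its last target. There are 200 camera calls.

## Working session

There is one attempt and no reset: what is moved stays moved. The work goes in short steps, each a Python script; the robot and the scene stay as the last script left them, time stands still between calls to the robot, and variables do not carry over. Pictures are saved under pics/ and viewed, at most 10 in all, crops included, and the job is handed in when it is done.

```bash
mkdir -p pics
python3 - <<'E'
from station import robot, fingers, vision, workorder, recognise
import cv2,numpy as np
np.set_printoptions(precision=4,suppress=True)
for c in ("top","side"):
    im=vision.grab_frame(c); cv2.imwrite(f"pics/{c}0.png",im[:,:,::-1])
    k=vision.calibration(c); print(c,k)
    for l in ("rail","guard","carriage_mid","knob_grip","stop","buffer","tape","motor","mouse","driver"):
        print(l,[(np.round(r["rect"],1).tolist(),round(r["p"],2)) for r in recognise(l,c)[:3]])
print(robot.current_eef_rot(),robot.current_time_s(),robot.tip_reach)
E
```

```text
top {'mtx': array([[444.2385,   0.    , 251.0771],
       [  0.    , 444.2385, 188.2048],
       [  0.    ,   0.    ,   1.    ]]), 'extrinsics': array([[-0.0266, -0.9996,  0.0049,  0.0253],
       [ 0.9812, -0.0252,  0.1912, -0.533 ],
       [-0.191 ,  0.0099,  0.9815, -1.1348],
       [ 0.    ,  0.    ,  0.    ,  1.    ]])}
rail [([251.4, 185.7, 133.5, 16.2], 0.58), ([255.8, 181.8, 217.1, 95.7], 0.42)]
guard [([255.2, 182.9, 216.1, 92.1], 0.8)]
carriage_mid [([238.8, 156.3, 29.8, 68.6], 0.66)]
knob_grip [([240.5, 179.0, 13.8, 17.0], 0.8)]
stop []
buffer [([195.9, 180.6, 20.6, 18.1], 0.67)]
tape [([136.9, 183.9, 28.8, 31.8], 0.91), ([196.1, 181.8, 18.6, 18.0], 0.41), ([241.2, 180.6, 18.7, 16.3], 0.18)]
motor [([284.8, 240.0, 22.4, 23.4], 0.76)]
mouse [([383.8, 197.1, 19.6, 39.0], 0.57)]
driver [([226.7, 245.3, 13.7, 42.7], 0.52)]
side {'mtx': array([[435.3401,   0.    , 253.06  ],
       [  0.    , 435.3401, 187.2357],
       [  0.    ,   0.    ,   1.    ]]), 'extrinsics': array([[-0.9942, -0.1065,  0.0111,  0.5215],
       [ 0.077 , -0.6387,  0.7656, -0.1028],
       [-0.0745,  0.762 ,  0.6432, -1.1927],
       [ 0.    ,  0.    ,  0.    ,  1.    ]])}
rail [([238.1, 216.2, 61.1, 146.1], 0.97), ([221.8, 199.3, 68.2, 39.3], 0.58)]
guard [([234.8, 209.8, 119.1, 173.2], 0.68), ([242.5, 198.6, 17.6, 18.0], 0.63)]
carriage_mid [([222.9, 201.3, 72.1, 40.2], 0.68)]
knob_grip [([242.1, 199.1, 11.8, 22.6], 0.77)]
stop [([254.6, 159.2, 17.5, 19.4], 0.49), ([242.7, 201.4, 19.2, 16.2], 0.25)]
buffer []
tape [([218.2, 304.4, 38.1, 39.1], 0.68)]
motor [([299.1, 191.6, 16.1, 17.8], 0.56)]
mouse []
driver [([300.7, 233.4, 46.2, 14.3], 0.56), ([236.1, 209.9, 119.9, 169.1], 0.36)]
[179.9982   0.0032 153.8338] 1.1 0.017
```

Run:
```python
import cv2
t=cv2.imread("pics/top0.png")[125:270,110:410]; s=cv2.imread("pics/side0.png")[110:310,150:350]
cv2.imwrite("pics/t1.png",cv2.resize(t,(800,387),interpolation=2)); cv2.imwrite("pics/s1.png",cv2.resize(s,(600,600),interpolation=2))
```

```text
(no output)
```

View pics/t1.png

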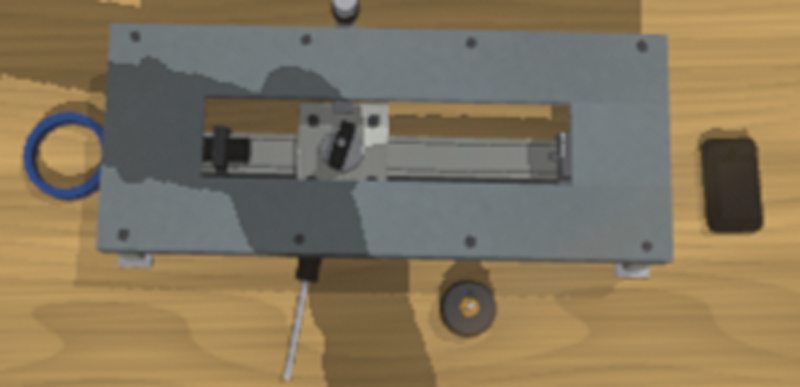

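View pics/s1.png

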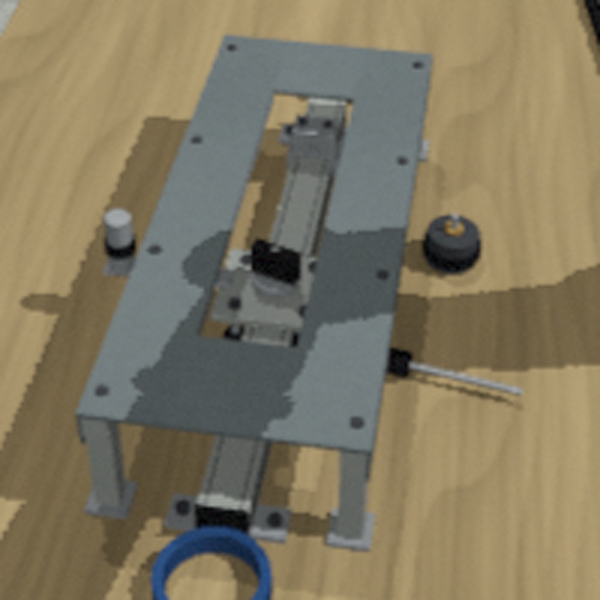

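The top view shows the guard with its long axis along the image columns. The dark rubber buffer is at the left (crop 222,147; world +y) and the bright stop block at the slot's right end (crop 555,155; world −y). The knob bar is at crop (343,145), tilted about 20° from the image vertical. The side view agrees: the bright block with the pin is at the far end, crop (325,110). Next I'll fit the guard pose and the knob pose.

```bash
cat > h.py <<'E'
import numpy as np,cv2
from station import robot, fingers, vision, workorder, recognise
np.set_printoptions(precision=4,suppress=True)
def proj(c,P):
    k=vision.calibration(c);P=np.atleast_2d(P);q=P@k["extrinsics"][:3,:3].T+k["extrinsics"][:3,3]
    q=q*[1,-1,-1];q=q@k["mtx"].T;return q[:,:2]/q[:,2:]
def back(c,uv,z):
    k=vision.calibration(c);E=k["extrinsics"];uv=np.atleast_2d(uv)
    d=np.c_[uv,np.ones(len(uv))]@np.linalg.inv(k["mtx"]).T*[1,-1,-1]@E[:3,:3];o=-E[:3,:3].T@E[:3,3]
    return o+d*((z-o[2])/d[:,2:])
E
python3 - <<'E'
from h import *
from scipy.optimize import least_squares
T=lambda p:np.array(p)/(800/300)+[110,125]; S=lambda p:np.array(p)/3+[150,110]
L=np.array([[.11,.27],[.11,-.27],[.04,.175],[.04,-.175],[-.04,-.175],[-.04,.175]])
t=T([[108,24],[668,36],[205,97],[571,102],[571,184],[203,177]])
s=S([[82,417],[222,37],[203,333],[275,95],[352,100],[297,345]])
def W(p,z=.116):
    c,n=np.cos(p[2]),np.sin(p[2]);q=L@np.array([[c,n],[-n,c]])+p[:2];return np.c_[q,np.full(6,z)]
f=lambda p:np.r_[(proj("top",W(p))-t).ravel(),(proj("side",W(p))-s).ravel()]
r=least_squares(f,[.55,0,0],loss='soft_l1');print(r.x,np.rad2deg(r.x[2]));print(r.fun.reshape(2,6,2))
print("stop(top,z.07)",back("top",T([540,157]),.07),"side",back("side",S([325,107]),.07),"buffer",back("top",T([222,147]),.07))
p=r.x
for c,R,z in (("top",(230,165,256,195),.1),("side",(230,185,256,207),.1)):
    im=cv2.imread(f"pics/{c}0.png"); g=im.max(2)[R[1]:R[3],R[0]:R[2]]
    m=(g<50).astype(np.uint8); n,lab,st,ce=cv2.connectedComponentsWithStats(m)
    i=1+np.argmax(st[1:,4]); ys,xs=np.where(lab==i); 
    uv=np.c_[xs+R[0],ys+R[1]].astype(float); w=back(c,uv,.1 if c=="top" else .09)[:,:2]
    e,v=np.linalg.eigh(np.cov(w.T)); print(c,len(uv),uv.mean(0),"world",w.mean(0),"angle",np.rad2deg(np.arctan2(v[1,1],v[0,1])),4*np.sqrt(e))
E
```

```text
[ 0.5475  0.0016 -0.0406] -2.3235660867301795
[[[ 0.2451  0.6189]
  [-0.5577 -0.7773]
  [-0.4285  0.1055]
  [-0.486   0.2488]
  [ 0.0645  0.3522]
  [-1.0055  0.9519]]

 [[-1.0928 -1.713 ]
  [ 0.2503 -1.6073]
  [-1.4097  0.0361]
  [-0.5884 -2.3107]
  [ 0.4513 -1.5058]
  [ 0.7038 -0.1756]]]
stop(top,z.07) [[ 0.5374 -0.1506  0.07  ]] side [[ 0.5319 -0.2149  0.07  ]] buffer [[0.5555 0.1633 0.07  ]]
top 72 [237.5694 179.2361] world [0.5484 0.0459] angle 159.8869173218518 [0.0151 0.0568]
side 167 [241.3772 197.1018] world [0.5505 0.0535] angle 135.60035571363503 [0.0389 0.06  ]
```

Run:
```python
from h import *
t=cv2.imread("pics/top0.png"); s=cv2.imread("pics/side0.png")
def crop(im,c,x0,y0,x1,y1,k):
    o=cv2.resize(im[y0:y1,x0:x1],None,fx=k,fy=k,interpolation=2)
    return o
y=-.0406;R=np.array([[np.cos(y),-np.sin(y)],[np.sin(y),np.cos(y)]])
A=crop(t,0,225,160,335,200,7);B=crop(s,0,220,135,290,225,6)
def box(im,c,x0,y0,k,cen,ang,l,w,z,col):
    a=np.deg2rad(ang);r=np.array([[np.cos(a),-np.sin(a)],[np.sin(a),np.cos(a)]])
    q=np.array([[l,w],[l,-w],[-l,-w],[-l,w]])/2@r.T+cen
    p=(proj(c,np.c_[q,np.full(4,z)])-[x0,y0]+.5)*k
    cv2.polylines(im,[p.astype(int)],True,col,1)
for im,c,a in((A,"top",(225,160,7)),(B,"side",(220,135,6))):
    box(im,c,*a,[.549,.046],-20,.044,.014,.1,(0,0,255))
cv2.imwrite("pics/z.png",np.vstack([A,np.pad(B,((0,0),(0,A.shape[1]-B.shape[1]),(0,0)))])[:800]) if 0 else None
cv2.imwrite("pics/A.png",A);cv2.imwrite("pics/B.png",B)
```

```text
(no output)
```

View pics/A.png

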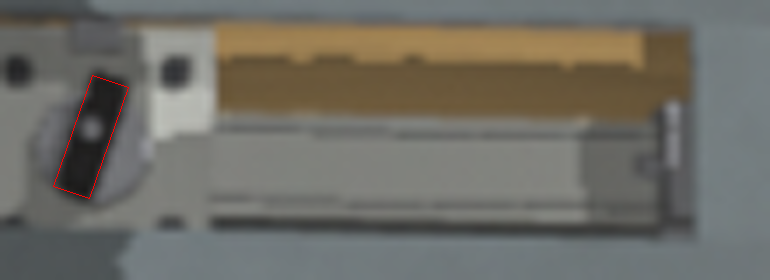

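View pics/B.png

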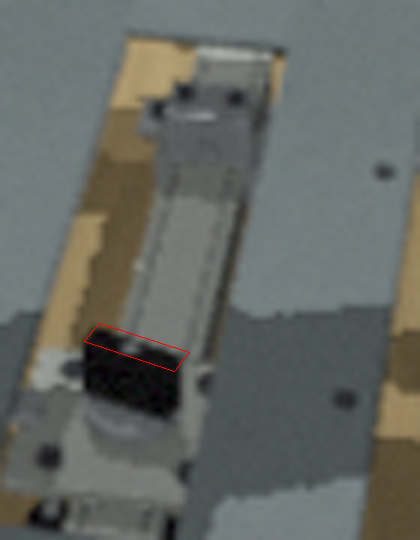

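Top crop A: the fitted bar outline (red) lies on the bar at crop (90,135). The stop's pin tip is at crop (640,163) and its block face at about 657. Crop B: the stop block is at the far end (210,140). The datum stop is therefore at rail −y, and the carriage has about 0.155 m to travel.

Run:
```python
from h import *
print("pin tip",back("top",[316.4,183.3],.052),"face",back("top",[318.9,183],.06))
for yaw in(-20,160):
  for p in([.549,.046,.2],[.549,.046,.093],[.5425,-.11,.093]):
    for d in(0,-50,-100):
      q=robot.inverse_kinematics(p,[180,0,yaw+d]);print(yaw,p,d,None if q is None else np.array(q))
```

```text
pin tip [[ 0.5423 -0.1638  0.052 ]] face [[ 0.5413 -0.1692  0.06  ]]
-20 [0.549, 0.046, 0.2] 0 [ -37.1108   23.2125   41.7474   92.1389  -16.1304   70.8428 -102.3304]
-20 [0.549, 0.046, 0.2] -50 [ -50.2953   30.9996   64.6101   92.5569  -28.7967   74.998  -141.1706]
-20 [0.549, 0.046, 0.2] -100 [-17.3583  19.8518  14.2603  91.3891  -5.127   69.4007 147.8942]
-20 [0.549, 0.046, 0.093] 0 [-35.7342  30.1332  40.3681  99.7236 -22.4267  58.4623 -97.2283]
-20 [0.549, 0.046, 0.093] -50 [ -49.4044   40.2505   64.462   100.1682  -39.7067   65.8632 -132.6955]
-20 [0.549, 0.046, 0.093] -100 [-13.9723  25.7849   9.8885  98.8778  -5.1832  55.7809 147.8685]
-20 [0.5425, -0.11, 0.093] 0 [-26.5686  34.3338  52.0215  99.5477 -30.4333  61.3645 -74.237 ]
-20 [0.5425, -0.11, 0.093] -50 [ -32.9526   40.5605   64.4547   99.7455  -39.9151   66.1116 -116.4118]
-20 [0.5425, -0.11, 0.093] -100 [ -8.5882  27.3263  24.7639  98.8955 -13.3028  56.6874 171.0954]
160 [0.549, 0.046, 0.2] 0 [-26.036   20.7166  25.9554  91.7319  -9.4989  69.7456  71.7587]
160 [0.549, 0.046, 0.2] -50 [-30.9797  21.5897  32.8327  91.9187 -12.2485  70.1147  24.207 ]
160 [0.549, 0.046, 0.2] -100 [-36.2603  22.9429  40.4765  92.1092 -15.55    70.7183 -22.8478]
160 [0.549, 0.046, 0.093] 0 [-25.6007  27.1809  25.715   99.345  -13.7347  56.5955  75.2537]
160 [0.549, 0.046, 0.093] -50 [-29.9805  28.2033  31.899   99.5127 -17.2788  57.2238  28.324 ]
160 [0.549, 0.046, 0.093] -100 [-34.1475  29.5216  37.9824  99.6667 -20.9369  58.0629 -18.5128]
160 [0.5425, -0.11, 0.093] 0 [-18.3134  30.0121  38.7822  99.2632 -21.5859  58.3848  98.2329]
160 [0.5425, -0.11, 0.093] -50 [-19.4695  30.472   40.5351  99.3048 -22.6915  58.6881  49.1816]
160 [0.5425, -0.11, 0.093] -100 [-20.8335  31.0652  42.6369  99.3531 -24.0418  59.0844   0.3377]
```

Run:
```python
from h import *
O=[180,0,160]
robot.move_to([.549,.046,.22],O)
fingers.gripper_to(.5,force=40)
robot.line_to([.549,.046,.135],O,velocity=.1)
print(robot.current_contact_force())
print(robot.line_to([.549,.046,.093],O,velocity=.05,f_stop=5),robot.current_tool_pos(),robot.current_contact_force())
im=vision.grab_frame("side");cv2.imwrite("pics/s2.png",cv2.resize(im[110:250,180:320,::-1],None,fx=4,fy=4,interpolation=2))
fingers.gripper_to(0,force=40);robot.pause(.2)
print(robot.current_finger_gap(),robot.current_gripper_force(),robot.current_contact_force(),robot.current_torque(),robot.current_time_s())
```

```text
[-1.1372  0.2809  1.5042]
False [0.5494 0.046  0.0933] [-0.9835 -0.1133 -0.0224]
0.158588946694737 42.106903195381165 [-0.3802  0.5772  2.7353] [ 0.1269  0.0515 -0.0131] 6.1583
```

View pics/s2.png

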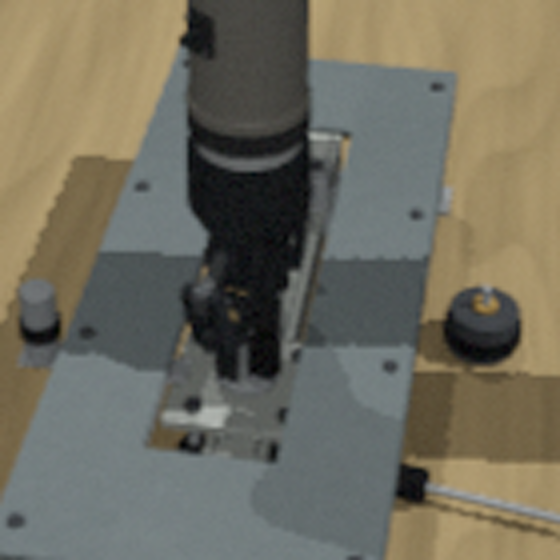

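The side view shows the fingers around the knob inside the slot, clear of the guard, at about (250,350). The gap reads 13.5 mm, which matches the 14 mm bar. Next I'll slide the carriage to the stop.

Run:
```python
from h import *
O=[180,0,160]; p=np.array(robot.current_tool_pos()); d=np.array([-.0406,-.9992,0])
at=lambda s:(p+d*s).tolist()
print(robot.line_to(at(.13),O,velocity=.06,f_stop=8),robot.current_tool_pos(),robot.current_contact_force())
robot.pause(.3);f0=np.mean([robot.current_contact_force() for _ in range(5)],0);print(f0)
print(robot.line_to(at(.20),O,velocity=.01,f_stop=6),robot.current_tool_pos())
for _ in range(5):
    robot.pause(.1);print(np.array(robot.current_contact_force()),np.array(robot.current_torque()),np.array(robot.current_tool_pos()))
print(robot.current_eef_rot(),robot.current_time_s())
```

```text
False [ 0.5435 -0.0841  0.0935] [-1.0676  0.9567  4.7276]
[-1.1447  1.8156  5.0204]
True [ 0.542  -0.1155  0.0935]
[-0.1249  0.635   3.8579] [-0.2123  0.114  -0.0764] [ 0.542  -0.1155  0.0935]
[-0.4552 -0.4339  3.0322] [-0.2859  0.0817 -0.0375] [ 0.542  -0.1155  0.0935]
[-0.261  -1.861   2.9373] [-0.4142  0.1505 -0.0477] [ 0.542  -0.1154  0.0935]
[-1.4599 -0.9562  3.2265] [-0.5241  0.1639 -0.0265] [ 0.542  -0.1154  0.0935]
[-0.8322 -1.8171  2.8285] [-0.5703  0.2134 -0.0456] [ 0.542  -0.1154  0.0935]
[179.7863  -0.2285 160.0642] 12.8583
```

Run:
```python
from h import *
O=[180,0,160]; p=np.array(robot.current_tool_pos()); d=np.array([-.0406,-.9992,0])
for i in range(1,14):
    r=robot.line_to((p+d*.0005*i).tolist(),O,velocity=.005,f_stop=8)
    f=np.mean([robot.current_contact_force() for _ in range(4)],0)
    print(i,r,f,np.array(robot.current_torque()),np.array(robot.current_tool_pos()))
    if f[1]>6: break
print(robot.current_time_s())
```

```text
1 False [-0.5237 -0.3283  3.524 ] [0.0215 0.2625 0.0322] [ 0.542  -0.1153  0.0935]
2 False [-1.5971  1.5697  2.7769] [0.3607 0.2972 0.0429] [ 0.542  -0.1154  0.0935]
3 False [-1.0647  4.7273  5.0138] [0.8676 0.3254 0.0191] [ 0.542  -0.1155  0.0935]
4 False [-2.7196  4.2651  4.1239] [ 0.9866  0.2992 -0.042 ] [ 0.542  -0.1155  0.0935]
5 False [-2.0268  5.7265  4.8741] [ 1.0975  0.3977 -0.0449] [ 0.542  -0.1156  0.0935]
6 False [-2.0299  5.3006  6.3327] [ 1.2149  0.3917 -0.0058] [ 0.542  -0.1156  0.0935]
7 False [-1.7168  6.6944  5.6076] [1.355  0.3931 0.0292] [ 0.542  -0.1156  0.0935]
14.775
```

Seated firmly at y=−0.1155, with about 6 N against the pin. Next I'll turn clockwise in small steps while watching the torque.

```bash
cat > turn.py <<'E'
from h import *
def read(n=5,dt=.02):
    F=[];M=[]
    for _ in range(n):
        F.append(robot.current_contact_force());M.append(robot.current_torque());robot.pause(dt)
    return np.mean(F,0),np.mean(M,0)
def yaw(): return robot.current_eef_rot()[2]
E
python3 - <<'E'
from turn import *
p=np.array(robot.current_tool_pos()); d=np.array([-.0406,-.9992,0])
# find the commanded point again: last command was 3.5 mm beyond the earlier held point (-0.1154)
c=np.array([.542,-.1154,.0935])+d*.0035
print(read()[1],robot.current_time_s())
y=160.
for i in range(6):
    y-=3; robot.line_to(c.tolist(),[180,0,y],velocity=.02)
    f,m=read(); print(y,round(yaw(),2),f,m,np.array(robot.current_tool_pos()),round(robot.current_time_s(),2))
    if m[2]>.12 or f[1]>15: break
E
```

```text
[ 1.3172  0.4248 -0.0092] 14.8583
157.0 157.12 [-1.7342  6.5361  5.8072] [ 1.3345  0.3811 -0.0374] [ 0.542  -0.1156  0.0934] 15.19
154.0 154.13 [-2.2919  6.5323  6.4732] [ 1.3674  0.3937 -0.0184] [ 0.542  -0.1155  0.0935] 15.53
151.0 151.13 [-1.2987  6.8039  5.7976] [ 1.384   0.3747 -0.0221] [ 0.5421 -0.1154  0.0934] 15.86
148.0 148.13 [-2.001   6.9003  6.0639] [ 1.4011  0.3547 -0.0274] [ 0.5421 -0.1154  0.0935] 16.19
145.0 145.14 [-1.6502  7.2045  5.7026] [ 1.3918  0.369  -0.0264] [ 0.5421 -0.1153  0.0935] 16.52
142.0 142.14 [-1.6202  7.049   5.9734] [ 1.4277  0.3368 -0.0291] [ 0.5422 -0.1153  0.0935] 16.86
```

Run:
```python
from turn import *
d=np.array([-.0406,-.9992,0]); c=np.array([.542,-.1154,.0935])+d*.0035
y=142.
while y>62:
    y-=3; robot.line_to(c.tolist(),[180,0,y],velocity=.02)
    f,m=read(); print(y,round(yaw(),2),f[:2],m[2].round(4),round(robot.current_time_s(),2))
    if abs(m[2]+.026)>.07 or not 3<f[1]<15: break
```

```text
139.0 139.14 [-1.0982  7.026 ] -0.0345 17.19
136.0 136.15 [-1.6681  6.9596] -0.0569 17.52
133.0 133.15 [-1.0288  7.3059] -0.0113 17.86
130.0 130.15 [-1.0434  7.1033] -0.0386 18.19
127.0 127.15 [-0.9322  7.3813] -0.0283 18.52
124.0 124.16 [-0.9504  7.5739] -0.025 18.86
121.0 121.18 [-1.1772  7.5936] 0.0147 19.19
118.0 118.19 [-0.9868  7.7195] 0.0604 19.52
```

The bite is near 124°, so I'll continue in finer steps to about +0.2 N m.

Run:
```python
from turn import *
d=np.array([-.0406,-.9992,0]); c=np.array([.542,-.1154,.0935])+d*.0035
y=118.;D=[(124.16,.003),(121.18,.043),(118.19,.088)]
while y>104:
    y-=2; robot.line_to(c.tolist(),[180,0,y],velocity=.02)
    f,m=read(10); a=yaw();D.append((a,m[2]+.028));print(y,round(a,2),f[:2],D[-1][1].round(4),round(robot.current_time_s(),2))
    k,b=np.polyfit(*np.array(D).T,1); t=k*a+b
    if t>.175 or D[-1][1]>.2 or not 3<f[1]<15: break
print("slope/rad",-k*57.3,"bite",-b/k,"fit torque",t)
```

```text
116.0 116.19 [-0.969   7.5236] 0.1406 19.94
114.0 114.21 [-0.7884  7.7265] 0.1677 20.36
112.0 112.22 [-0.9591  7.8903] 0.1884 20.77
slope/rad 0.9372035245458843 bite 124.11852478339291 fit torque 0.19468269442827668
```

Run:
```python
from turn import *
d=np.array([-.0406,-.9992,0]); c=np.array([.542,-.1154,.0935])+d*.0035
print(read(40)[1][2]+.028)
for y in (111.,110.):
    robot.line_to(c.tolist(),[180,0,y],velocity=.02)
    f,m=read(40); print(y,round(yaw(),2),f,m[2]+.028,round(robot.current_time_s(),2))
    if m[2]+.028>.205: break
```

```text
0.18741050952179145
111.0 111.23 [-0.9874  7.6732  6.6684] 0.21275497036138044 22.36
```

Run:
```python
from turn import *
d=np.array([-.0406,-.9992,0]); c=np.array([.542,-.1154,.0935])+d*.0035
robot.line_to(c.tolist(),[180,0,110.],velocity=.02)
f,m=read(40); print(round(yaw(),2),f,m[2]+.028,round(robot.current_time_s(),2),robot.current_tool_pos(),robot.current_finger_gap())
```

```text
110.23 [-0.7624  7.7193  6.6495] 0.23042209899476745 23.27 [ 0.5428 -0.1148  0.0937] 0.1542604386252038
```

Run:
```python
from turn import *
d=np.array([-.0406,-.9992,0]); c=np.array([.542,-.1154,.0935])+d*.001
robot.line_to(c.tolist(),[180,0,110.],velocity=.01)
print(read(10),robot.current_tool_pos())
fingers.gripper_to(.33); robot.pause(.2)
f,m=read(10);print(f,m,robot.current_finger_gap(),robot.current_tool_pos())
p=np.array(robot.current_tool_pos())
print(robot.line_to((p+[0,0,.05]).tolist(),velocity=.05,f_stop=8)); print(read(5)[0])
robot.line_to((p+[0,0,.16]).tolist(),velocity=.12)
robot.move_to([.40,.25,.3],[180,0,110]);
for s in("top","side"):
    im=vision.grab_frame(s);cv2.imwrite(f"pics/{s}3.png",im[:,:,::-1])
t=cv2.imread("pics/top3.png")[125:270,110:410];cv2.imwrite("pics/t3.png",cv2.resize(t,(800,387),interpolation=2))
t=cv2.imread("pics/side3.png")[110:260,180:320];cv2.imwrite("pics/s3.png",cv2.resize(t,None,fx=4,fy=4,interpolation=2))
print(robot.current_time_s())
```

```text
(array([-0.2954,  5.2421,  5.2571]), array([1.0385, 0.1137, 0.2738])) [ 0.5428 -0.1146  0.0937]
[-0.1421  0.0362  0.2925] [-0.0107  0.0155 -0.0096] 0.3335739611535434 [ 0.542  -0.1166  0.0935]
False
[-0.3565  0.0366 -0.1179]
28.3667
```

View pics/t3.png

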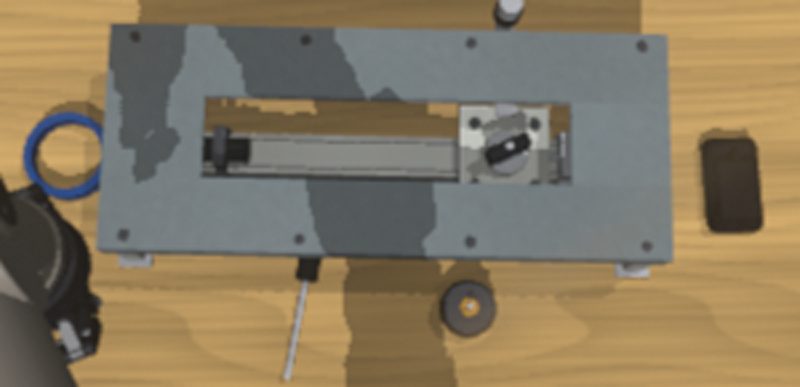

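View pics/s3.png

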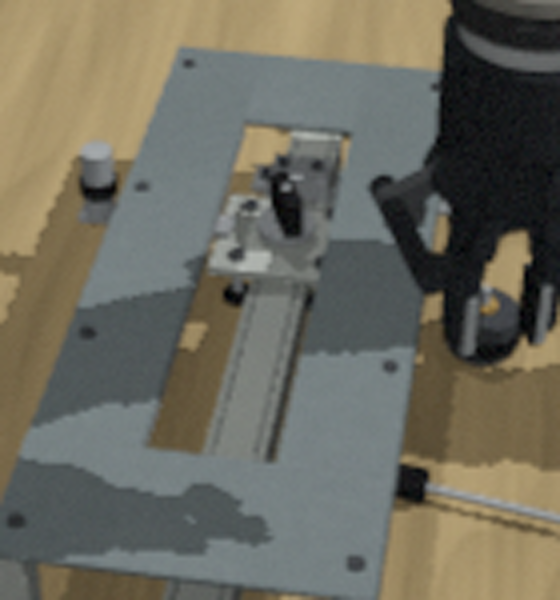

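The top view shows the carriage at crop (505,145) against the stop's pin (555,155). The bar has turned clockwise by about 50°, and the tape, motor, mouse and driver are where they were. The side view shows the hand well clear of everything. I'm handing the job in.

```bash
python3 -c "
from station import workorder
print(workorder.close_job())"
```

```text
the job is handed in; nothing more can be done
None
```

I handed the job in with the carriage seated against the datum stop's pin and the knob clamped at about 0.23 N m above free turning. That is an estimated 40 N on the rail; the foot force could not be read directly, and the station gave no verdict. The hand is clear and the bystanders are unmoved in the pictures.

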